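Roll the forming rod onto the red crease line

TASK

A brass forming rod lies on the grey book cover, between a red and a blue crease line. Push the top of the rod sideways with your fingertips, in as many strokes as you like, so that it rolls (do not slide it or pick it up) until it lies along the red line, centred over it, ready for the cover to be bent round it. Leave the other things on the desk where they are, and finish with the rod at rest and your hand off it.

Things in the scene. Friction and masses are not known exactly. Their poses are not given: they have to be found in the camera images.
- rod_center (a point): Centre of the loose brass rod: smooth cylinder, diameter 26, length 150 mm, about 0.28 kg (varies), lying on the cover: its top is 26 mm above it. x runs along the rod, within 3 degrees of the lines; z at the start points up, to the black stripe, and turns as it rolls. Pressed lightly on top it rolls without slip half as far as the fingertip moves; let go, it soon stops (slight rolling resistance).
- red_line: The red crease line printed on the cover: 250 mm long, 5 mm wide, flat. The origin is its middle, on the cover's top surface (6 mm above the table); x runs along the line, y across it on the cover, z up. It is either on the left or the right of the rod, 40 to 90 mm away; its ends show beyond the rod's. The rod belongs here.
- blue_line: The blue crease line, of the same size and axes, parallel to the red one on the other side of the rod. Not the target.
- cover: The grey card book cover, a fixed flat slab 300 x 300 x 6 mm with blue cloth edges at its two x ends. Origin at the centre of its underside, on the table; x is parallel to the lines, y across them, z up. It may be turned up to about 17 degrees.
- weight: Loose brass knob weight, 34 mm in diameter, 44 mm tall, standing on the cover beyond the far end of the rod; origin at the centre of its underside. Leave it alone.
- stamp: Loose wooden hand stamp, 22 x 34 mm, 46 mm tall, standing on the cover short of the near end of the rod; origin at the centre of its underside. Leave it alone.
- glue: Loose glue jar with an orange lid, 36 mm in diameter, 55 mm tall, standing near a far corner of the cover; origin at the centre of its underside. Leave it alone.
- cup: White coffee cup, 68 mm in diameter, 68 mm tall, on a saucer to the left of the cover; origin at the centre of its underside. Leave it alone.
- pencil: Short fat green pencil, 12 mm in diameter, about 110 mm long, lying in the black tray to the right of the cover; origin at its middle, at its underside. Leave it alone.
- eraser: White eraser, 45 x 22 x 13 mm, lying in the same tray; origin at the centre of its underside. Leave it alone.
Mind the look-alikes: they are no part of the job. Of the things that look like the part that bears rod_center, the middle-sized one is meant.

How it is judged:
On the way, in this order (a step that is already met when the one before it is completed fails the run):
1. the fingers touch the rod while it still lies stripe up (contact force between the fingers and rod above 0.3 N and angle between rod_center's own z axis and vertical below 1 rad).
2. the rod rolls over, at least about half a turn (not dragged or slid), so that its stripe faces down (angle between rod_center's own z axis and vertical above 2.5 rad).
At the end, for the whole second after the job is handed in: The rod lies at rest on the cover along the red line: its centre within 6 mm of the line sideways and within 30 mm of the line's middle lengthwise, its axis within 0.12 rad (7 degrees) of the line, its centre 13 mm (10 to 16) above the cover (y of rod_center in the frame of red_line between -0.006 and 0.006 m and x of rod_center in the frame of red_line between -0.03 and 0.03 m and angle between the x axis of rod_center and the x axis of red_line, either way round below 0.12 rad and z of rod_center in the frame of red_line between 0.01 and 0.016 m and linear speed of rod below 0.01 m/s); the robot touches nothing.
It fails at once if the rod is lifted: its centre more than 8 mm above where it rolls (z of rod_center in the frame of cover above 0.027 m).
It fails at once if the brass weight, stamp, glue jar, cup, pencil or eraser is moved by more than 15 mm (distance of any of weight, stamp, glue, cup, pencil, eraser from where it was at the start of the episode above 0.015 m).
It also fails if it takes over 48 s, if anything falls off the work surface, if the arm or the gripper's body presses on something with over 40 N, if the wrist force passes 120 N, or if a joint passes its speed limit or range.

ROBOT

A 6-joint arm with a two-finger parallel gripper is mounted at the origin on the work surface. World frame = base frame: x ahead of the robot, y to its left, z up, the work surface at z = 0. Lengths are in m, angles in rad, forces in N, time in s.
With the tool pointing down it reaches from about 0.275 to 0.85 m from the base axis. Payload 19 kg.
Tool frame: the origin (TCP) lies on the centre line of the jaws, within the pads' length; the fingertips stand 22 mm ahead of it and the grasp point (between the pads) lies 3 mm ahead of it; z points along the fingers, y is the line along which they close (so a half turn about z gives the same grasp; the last joint's range is limited). The gripper opens to 85 mm and grips with 20 to 120 N. Pads are 22 mm wide; open, the fingers measure 114 mm over their backs; the gripper's body (76 mm by 85 mm) begins 54 mm behind the grasp point. The pads swing forward as they close: fully open they stand 13 mm farther back than shut.
Start: joints at [1.042, 0.15, 1.437, -0, 1.554, -0.134], TCP at [0.221, 0.531, 0.253] pointing down, gripper open.
Joint ranges: [-2.8, 2.8], [-0.68, 2.1], [0.12, 2.68], [-1.39, 4.53], [0.16, 2.79], [-2.81, 2.81]. Speed limits (rad/s): [1.89, 1.89, 2.22, 3.01, 3.01, 3.01].

INTERFACE

Orientations are given as a rotation vector (axis times angle).
In Python, from rig import robot gives the robot as it stands. The module is installed in compiled form; this text tells all that it offers.
- The arm moves only by the tool servo_tool, never from a script. Its arguments are lists of equal length, an entry for each row: "translation": the shift along the world's x, y, z in mm, a list of three; "angular": the turn, a rotation vector about the world's x, y, z in degrees, a list of three. In form: {"translation": [[dx, dy, dz], ...], "angular": [[wx, wy, wz], ...]}. A call has 1 to 10 rows; each row is the pose to reach, as a shift and turn from the pose commanded when the call began; what a row does not reach only later rows make up. A row lasts 1/12 s, in which the tool goes at most 41.7 mm and 7.16 degrees, less where a joint would pass 70% of its speed; a pose out of reach is approached as far as the arm can. A call with a gripper value outside its range is refused whole. "claw" is the closure, from 0 (fully open) to 1 (shut), set as the call begins (left out, the last holds). The fingers move at their own pace and stop on an object; "newtons" is the grip in N (left out, the last holds). Time passes only in rows, so rows that repeat a pose let the fingers close. It gives the time, the measured TCP pose, the force, the opening and the grip force at its end, in the units of the state.
- robot.get_obs(): the state, without advancing time (a new reading comes with each control period).
- robot.capture(name): name is "scene" or "side" or "wrist"; returns a dict with "color" (400x640x3 uint8, red, green, blue), "z_map" (400x640 float32, m along the optical axis (not along the pixel's ray), 0 where there is no reading), "fx", "fy", "cx", "cy" (pixels), "R" (3x3) and "t" (3): a world point X has camera coordinates R X + t. Camera axes: x right, y down, z forward; pixel columns grow to the right and rows downward; lengths in m; the calibration is good to about 2 mm. The wrist camera is an equidistant fisheye: a pixel r from the principal point sees the ray r / f radians off the axis. A picture is of the moment at which its call begins.
- robot.sign_off(): hands the job in; it is judged then, once.
The state is a dict: "t": time; "q": joint angles; "joint_velocities": joint speeds; "joint_torque": joint torques, N m; "position": TCP position; "orientation": TCP orientation; "ft_force": force on the tool from outside, world axes, zero at the start; "moment": the same for the moment, N m; "width": finger opening in m; "finger_force": force on a finger pad.
Only numpy, scipy, OpenCV 4.12 (cv2) and the standard library are available. Lean on these libraries where they do the work, as an engineer would, in place of code of your own. Each camera call takes 0.05 s, during which the arm holds its last target. There are 200 camera calls.

## Working session

There is one attempt and no reset: what is moved stays moved. The work goes in short steps, Python scripts to look and compute and a tool call to move; the robot and the scene stay as the last step left them, time stands still between calls to the robot, and variables do not carry over. Pictures are saved under pics/ and viewed, at most 10 in all, crops included, and the job is handed in when it is done.

Besides the shell and the picture viewer there is one more tool, called by a JSON object that holds its "fn" and its "kwargs". servo_tool: Moves the arm, as the interface text tells. Its arguments: {"type":"object","properties":{"translation":{"type":"array"},"angular":{"type":"array"},"claw":{"type":"number"},"newtons":{"type":"number"}},"required":["translation","angular"]}

```bash
mkdir -p pics
cat > h.py <<'E'
import numpy as np, cv2
from rig import robot
def cap(n): return robot.capture(n)
def world(c,u,v,z=None):
    # back-project pixel; z=None uses depth, else intersect with world plane z
    r=np.array([(u-c['cx'])/c['fx'],(v-c['cy'])/c['fy'],1.0])
    R=np.array(c['R']);t=np.array(c['t']);o=-R.T@t;d=R.T@r
    if z is None: return o+d*c['z_map'][int(round(v)),int(round(u))]
    return o+d*(z-o[2])/d[2]
E
python3 - <<'E'
from h import *
import pickle
for n in("scene","side"):
    c=cap(n);pickle.dump(c,open(n+'.pkl','wb'));cv2.imwrite(f'pics/{n}0.png',c['color'][:,:,::-1])
    print(n,-np.array(c['R']).T@c['t'])
print(robot.get_obs())
E
```

```text
scene [ 0.9335244  -0.455416    0.75661116]
side [ 0.06011545 -1.04746783  0.96926894]
{'t': 0.1, 'q': array([ 1.04198257e+00,  1.50934727e-01,  1.43792473e+00,  4.24885168e-06,
        1.55380351e+00, -1.33991309e-01]), 'joint_velocities': array([ 0.00069092, -0.00045585, -0.00089573, -0.00042566, -0.00019946,
        0.00094292]), 'joint_torque': array([ 5.19497567e-03, -7.14383769e+01, -5.71788597e+01, -1.49455486e-04,
        7.17873161e-03, -8.41363885e-05]), 'position': array([0.22108787, 0.53059439, 0.25275757]), 'orientation': array([-6.16096213e-01, -3.08022956e+00,  1.58740235e-03]), 'ft_force': array([ 0.52658992,  0.03498212, -0.02960943]), 'moment': array([-0.01732469,  0.0078573 ,  0.03631029]), 'finger_force': 0.0, 'width': 0.08538237277831873}
```

View pics/scene0.png

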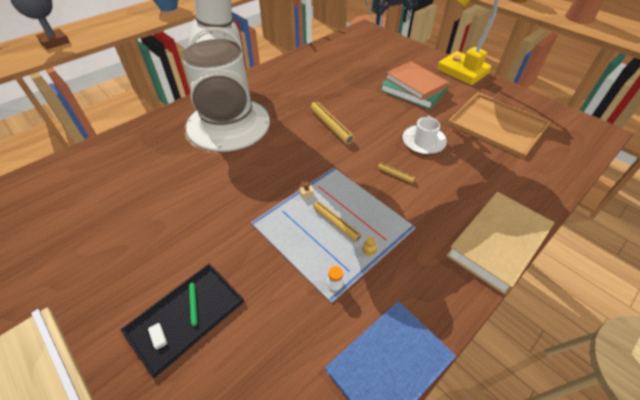

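View pics/side0.png

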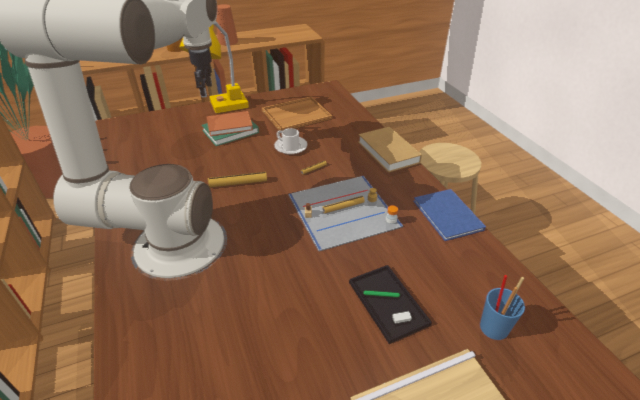

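Rod candidates in the scene view are the large rod at (331,122), the small rod at (396,173) and the middle-sized one on the cover at (336,221). The one on the cover fits the description. The red line is on its left and the blue on its right. I'll check this in a close crop.

Run:
```python
from h import *
import pickle
c=pickle.load(open('scene.pkl','rb'))
im=c['color'][160:310,240:430,::-1]
cv2.imwrite('pics/crop0.png',cv2.resize(im,None,fx=4,fy=4,interpolation=cv2.INTER_CUBIC))
```

```text
(no output)
```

View pics/crop0.png

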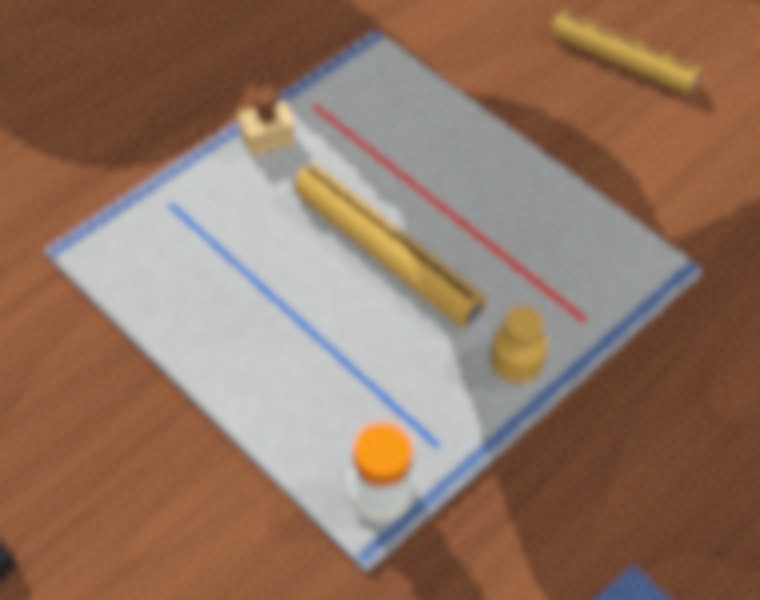

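The crop shows the rod, about (390,245), with its dark stripe up. The red line runs from (315,105) to (585,320) and the blue line from (172,205) to (437,445). The stamp is at (267,125), the weight at (520,345) and the glue jar at (382,470). Next I'll work out world positions.

```bash
cat >> h.py <<'E'
def lines(c):
    """red-line (mid, dir, ends), using colour and the cover plane z=6 mm"""
    im=c['color'].astype(int);r,g,b=im[...,0],im[...,1],im[...,2]
    m=(r>g+50)&(abs(g-b)<35)&(r>110)
    v,u=np.nonzero(m)
    P=np.array([world(c,a,d,.006)[:2] for a,d in zip(u,v)])
    k=(P[:,0]>.25)&(P[:,0]<.8)&(abs(P[:,1])<.3); P=P[k]
    l=cv2.fitLine(P.astype(np.float32),cv2.DIST_HUBER,0,1e-3,1e-3).ravel()
    d=l[:2]*np.sign(l[0]); s=(P-l[2:])@d; n=np.array([-d[1],d[0]])
    ok=abs((P-l[2:])@n)<.008; s=s[ok]
    return l[2:]+d*(s.min()+s.max())/2,d,np.ptp(s),ok.sum()
def cloud(c):
    v,u=np.mgrid[0:400,0:640]
    z=c['z_map'];X=np.stack([(u-c['cx'])/c['fx']*z,(v-c['cy'])/c['fy']*z,z],-1)
    return (X-np.array(c['t']))@np.array(c['R'])
def rod(c,mid,d,lo=.022,hi=.036):
    X=cloud(c);n=np.array([-d[1],d[0]])
    q=X[...,:2]-mid;s=q@d;w=q@n
    im=c['color'].astype(int)
    m=(X[...,2]>lo)&(X[...,2]<hi)&(abs(s)<.085)&(w>-.11)&(w<.06)&(c['z_map']>0)
    S,W,Z=s[m],w[m],X[...,2][m]
    a,b0=np.polyfit(S,W,1)
    return dict(n=m.sum(),s=(S.min(),S.max()),slope=a,w0=b0,zmax=Z.max(),wr=(np.percentile(W-a*S-b0,[3,97])))
E
python3 - <<'E'
from h import *
import pickle
for n in("scene","side"):
    c=pickle.load(open(n+'.pkl','rb'))
    mid,d,L,k=lines(c);print(n,mid,np.degrees(np.arctan2(d[1],d[0])),L,k)
    print(rod(c,mid,d))
    if n=='scene':
        for nm,(u,v) in dict(rodA=(299,177),rodB=(475,310),stamp=(267,112),weight=(523,322),glue=(382,448)).items():
            u=240+u/4;v=160+v/4;p=world(c,u,v);q=p[:2]-mid
            print(nm,p.round(3),'s,w',(q@d).round(3),(q@[-d[1],d[0]]).round(3), 'rodplane',world(c,u,v,.028).round(3))
        for u,v in((315,105),(585,320),(172,205),(437,445)):print(world(c,240+u/4,160+v/4,.006).round(4))
E
```

```text
scene [5.01703558e-01 1.95947989e-04] -71.7123 0.6338913793854944 507
{'n': np.int64(397), 's': (np.float64(-0.016875982674859707), np.float64(0.0695227535485376)), 'slope': np.float64(2.073297833521611), 'w0': np.float64(-0.08512092798402213), 'zmax': np.float64(0.03569418765601975), 'wr': array([-0.03286118,  0.03551404])}
rodA [ 0.478 -0.045  0.031] s,w 0.035 -0.037 rodplane [ 0.476 -0.044  0.028]
rodB [ 0.621 -0.029  0.014] s,w 0.066 0.104 rodplane [ 0.627 -0.037  0.028]
stamp [ 0.429 -0.029  0.043] s,w 0.005 -0.078 rodplane [ 0.418 -0.02   0.028]
weight [ 0.661 -0.035  0.049] s,w 0.083 0.14 rodplane [ 0.653 -0.022  0.028]
glue [ 0.668 -0.159  0.06 ] s,w 0.203 0.108 rodplane [ 0.656 -0.145  0.028]
[0.4209 0.0222 0.006 ]
[0.6701 0.02   0.006 ]
[ 0.4223 -0.1093  0.006 ]
[ 0.668  -0.1111  0.006 ]
side [ 0.48029364 -0.05421033] 61.30315 0.5658762392749837 11
{'n': np.int64(225), 's': (np.float64(-0.02088248422942049), np.float64(0.08146080858649621)), 'slope': np.float64(-1.748287332603096), 'w0': np.float64(0.028048872429381384), 'zmax': np.float64(0.03598911795553307), 'wr': array([-0.01798344,  0.02642857])}
```

```bash
cat > fix.py <<'E'
s=open('h.py').read()
s=s.replace("k=(P[:,0]>.25)&(P[:,0]<.8)&(abs(P[:,1])<.3)","k=(P[:,0]>.40)&(P[:,0]<.69)&(abs(P[:,1]-.021)<.012)").replace("r>g+50","r>g+40").replace("(w>-.11)&(w<.06)","(w>-.10)&(w<.05)")
open('h.py','w').write(s)
E
python3 fix.py
python3 - <<'E'
from h import *
import pickle
for n in("scene","side"):
    c=pickle.load(open(n+'.pkl','rb'))
    mid,d,L,k=lines(c);print(n,mid,np.degrees(np.arctan2(d[1],d[0])),L,k)
    mid=np.array([.5455,.021]);d=np.array([1,-.005])
    print(rod(c,mid,d)); print(rod(c,mid,d,.027,.04))
    X=cloud(c); m=(abs(X[...,0]-.545)<.12)&(abs(X[...,1]+.08)<.02); print('cover z',np.median(X[m][:,2]))
E
```

```text
scene [0.54431545 0.02073005] -0.37338558 0.24729050371543385 182
{'n': np.int64(478), 's': (np.float64(-0.071052801952985), np.float64(0.07911677556149006)), 'slope': np.float64(0.024937752504819062), 'w0': np.float64(-0.060541482558413566), 'zmax': np.float64(0.035216959436861706), 'wr': array([-0.00888011,  0.01205023])}
{'n': np.int64(363), 's': (np.float64(-0.071052801952985), np.float64(0.07862613067773985)), 'slope': np.float64(0.024310612889052688), 'w0': np.float64(-0.05888995269118692), 'zmax': np.float64(0.035216959436861706), 'wr': array([-0.00866196,  0.00990912])}
cover z 0.006073200043912926
side [0.54378159 0.02154498] -0.4770077 0.246461196418083 91
{'n': np.int64(223), 's': (np.float64(-0.07215910794252321), np.float64(0.07766459129437915)), 'slope': np.float64(0.012677173783453581), 'w0': np.float64(-0.06064964678885432), 'zmax': np.float64(0.03598911795553307), 'wr': array([-0.00852651,  0.01272187])}
{'n': np.int64(144), 's': (np.float64(-0.07215910794252321), np.float64(0.07639414061249365)), 'slope': np.float64(0.014027042888935342), 'w0': np.float64(-0.05877081081874086), 'zmax': np.float64(0.037241759124954005), 'wr': array([-0.00876531,  0.01089222])}
cover z 0.005219508906670898
```

{"fn": "servo_tool", "kwargs": {"translation": [[18,-32,0],[36,-64,0],[54,-96,0],[72,-128,0],[90,-160,0],[108,-192,0],[126,-224,0],[144,-256,0],[162,-289,0],[162,-289,0]], "angular": [[0,0,-7],[0,0,-14],[0,0,-21],[0,0,-28],[0,0,-35],[0,0,-42],[0,0,-49],[0,0,-56],[0,0,-63],[0,0,-67.4]], "claw": 0}}

```text
t: 0.93
position: [0.3854, 0.2371, 0.2531]
orientation: [2.234, 2.207, -0.001]
ft_force: [-0.6, 0.1, 0.2]
width: 0.0855
finger_force: 0.0
```

{"fn": "servo_tool", "kwargs": {"translation": [[18,-32,0],[36,-64,0],[54,-96,0],[72,-128,0],[90,-160,0],[108,-192,-20],[126,-224,-40],[144,-256,-60],[162,-289,-80],[162,-289,-100]], "angular": [[0,0,0],[0,0,0],[0,0,0],[0,0,0],[0,0,0],[0,0,0],[0,0,0],[0,0,0],[0,0,0],[0,0,0]]}}

```text
t: 1.77
position: [0.547, -0.0521, 0.1518]
orientation: [2.225, 2.217, -0.001]
ft_force: [0.3, -0.4, -0.8]
width: 0.0856
finger_force: 0.0
```

{"fn": "servo_tool", "kwargs": {"translation": [[0,0,-30],[0,0,-60],[0,0,-85],[0,0,-85],[0,0,-85]], "angular": [[0,0,0],[0,0,0],[0,0,0],[0,0,0],[0,0,0]]}}

```text
t: 2.18
position: [0.5446, -0.0472, 0.0678]
orientation: [-2.22, -2.22, 0.002]
ft_force: [0.2, -0.2, -0.0]
width: 0.086
finger_force: 0.0
```

Run:
```python
from h import *
print(robot.get_obs()['position'])
a=cap('scene')['color'][150:320,230:440];b=cap('side')['color'][140:260,270:450]
a=cv2.resize(a,None,fx=3,fy=3,interpolation=2)[:450];b=cv2.resize(b,(630,420),interpolation=2)
cv2.imwrite('pics/p1.png',cv2.resize(np.vstack([a,b]),(430,594),interpolation=3)[:,:,::-1])
```

```text
[ 0.54463357 -0.04716731  0.06779327]
```

View pics/p1.png

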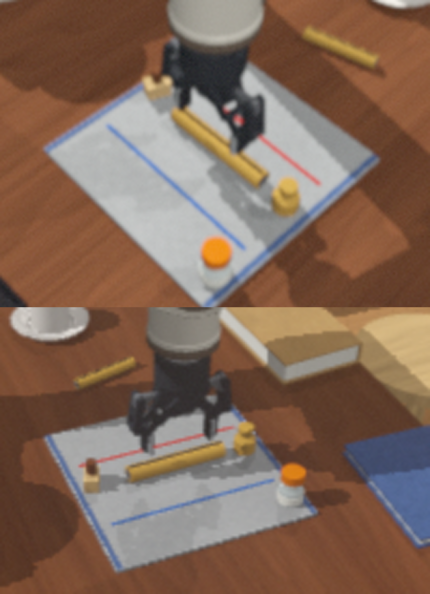

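The picture shows both open fingers above the rod, well inside its ends (top half, rod (178,115) to (262,178)), clear of the stamp and the weight. I'll lower gently until they touch.

{"fn": "servo_tool", "kwargs": {"translation": [[0,0,-8],[0,0,-16],[0,0,-20],[0,0,-22],[0,0,-23],[0,0,-24]], "angular": [[0,0,0],[0,0,0],[0,0,0],[0,0,0],[0,0,0],[0,0,0]]}}

```text
t: 2.78
position: [0.5452, -0.0473, 0.0442]
orientation: [-2.222, -2.221, 0.0]
ft_force: [-0.5, 0.2, 0.2]
width: 0.0855
finger_force: 0.0
```

{"fn": "servo_tool", "kwargs": {"translation": [[0,0,-1],[0,0,-2],[0,0,-2],[0,0,-2]], "angular": [[0,0,0],[0,0,0],[0,0,0],[0,0,0]]}}

```text
t: 3.12
position: [0.5452, -0.0473, 0.0423]
orientation: [-2.222, -2.221, 0.0]
ft_force: [0.7, 0.3, 0.8]
width: 0.0855
finger_force: 0.0
```

{"fn": "servo_tool", "kwargs": {"translation": [[0,0,-0.5],[0,0,-1],[0,0,-1],[0,0,-1]], "angular": [[0,0,0],[0,0,0],[0,0,0],[0,0,0]]}}

```text
t: 3.45
position: [0.5451, -0.0473, 0.0412]
orientation: [-2.222, -2.221, 0.0]
ft_force: [0.3, 0.7, -0.3]
width: 0.0857
finger_force: 0.0
```

{"fn": "servo_tool", "kwargs": {"translation": [[0,0,-0.5],[0,0,-1],[0,0,-1],[0,0,-1]], "angular": [[0,0,0],[0,0,0],[0,0,0],[0,0,0]]}}

```text
t: 3.78
position: [0.5452, -0.0473, 0.0403]
orientation: [-2.222, -2.221, 0.0]
ft_force: [-0.6, -0.0, 0.7]
width: 0.0854
finger_force: 0.1
```

{"fn": "servo_tool", "kwargs": {"translation": [[0,0,-0.5],[0,0,-1],[0,0,-1],[0,0,-1]], "angular": [[0,0,0],[0,0,0],[0,0,0],[0,0,0]]}}

```text
t: 4.12
position: [0.5453, -0.0474, 0.0396]
orientation: [2.221, 2.221, -0.0]
ft_force: [-0.9, -1.5, 7.2]
width: 0.0852
finger_force: 3.2
```

{"fn": "servo_tool", "kwargs": {"translation": [[0,2,0],[0,6,0],[0,10,0],[0,14,0],[0,18,0],[0,22,0],[0,26,0],[0,30,0],[0,32,0],[0,32,0]], "angular": [[0,0,0],[0,0,0],[0,0,0],[0,0,0],[0,0,0],[0,0,0],[0,0,0],[0,0,0],[0,0,0],[0,0,0]]}}

```text
t: 4.95
position: [0.5449, -0.015, 0.0404]
orientation: [-2.221, -2.221, 0.001]
ft_force: [-12.3, 0.9, 23.9]
width: 0.0854
finger_force: 11.7
```

```bash
cat >> h.py <<'E'
def rodnow(fx=None):
    mid=np.array([.5443,.0212]);d=np.array([1,-.0074])
    for n in('scene','side'):
        c=cap(n);r=rod(c,mid,d,.022,.0335);print(n,r['n'],'s',np.round(r['s'],4),'slope %.4f w %.4f'%(r['slope'],r['w0']),'half',r['wr'].round(4))
    return c
E
python3 - <<'E'
from h import *
rodnow();o=robot.get_obs();print(o['position'],o['ft_force'],o['t'])
E
```

```text
scene 413 s [-0.0708  0.08  ] slope 0.0312 w -0.0449 half [-0.0083  0.0136]
side 202 s [-0.0725  0.0791] slope 0.0220 w -0.0450 half [-0.0099  0.0113]
[ 0.54492965 -0.01519318  0.04041163] [-12.55945227   0.43342643  23.25556465] 5.05
```

{"fn": "servo_tool", "kwargs": {"translation": [[0,0,1],[0,0,4],[0,0,12],[0,-9,12],[0,-17,12],[0,-17,6],[0,-17,2],[0,-17,1],[0,-17,0],[0,-17,0]], "angular": [[0,0,0],[0,0,0],[0,0,0],[0,0,0],[0,0,0],[0,0,0],[0,0,0],[0,0,0],[0,0,0],[0,0,0]]}}

```text
t: 5.88
position: [0.545, -0.0323, 0.0391]
orientation: [-2.221, -2.221, 0.001]
ft_force: [-2.4, -1.3, 4.6]
width: 0.0855
finger_force: 2.7
```

{"fn": "servo_tool", "kwargs": {"translation": [[0,2,0],[0,6,0],[0,10,0],[0,14,0.2],[0,18,0.3],[0,22,0.4],[0,26,0.5],[0,30,0.5],[0,32,0.5],[0,32,0.5]], "angular": [[0,0,0],[0,0,-0.2],[0,0,-0.4],[0,0,-0.6],[0,0,-0.8],[0,0,-1],[0,0,-1.2],[0,0,-1.4],[0,0,-1.5],[0,0,-1.5]]}}

```text
t: 6.72
position: [0.5454, 0.0003, 0.0405]
orientation: [2.249, 2.192, 0.0]
ft_force: [-4.8, 1.7, 15.4]
width: 0.0853
finger_force: 7.8
```

Run:
```python
from h import *
rodnow();o=robot.get_obs();print(o['position'],o['ft_force'],o['t'])
```

```text
scene 393 s [-0.0708  0.08  ] slope 0.0157 w -0.0286 half [-0.0079  0.0126]
side 198 s [-0.0711  0.0788] slope 0.0051 w -0.0285 half [-0.0097  0.012 ]
[5.45358014e-01 8.84425247e-05 4.04966775e-02] [-5.37628335  0.59994889 14.83920131] 6.8167
```

{"fn": "servo_tool", "kwargs": {"translation": [[0,0,1],[0,0,4],[0,0,12],[0,-8,12],[0,-15,12],[0,-15,6],[0,-15,2],[0,-15,0.5],[0,-15,-0.5],[0,-15,-0.5]], "angular": [[0,0,0],[0,0,0],[0,0,0],[0,0,0],[0,0,0],[0,0,0],[0,0,0],[0,0,0],[0,0,0],[0,0,0]]}}

```text
t: 7.65
position: [0.545, -0.0154, 0.0392]
orientation: [-2.25, -2.192, 0.001]
ft_force: [-3.2, -1.7, 9.0]
width: 0.0855
finger_force: 4.5
```

{"fn": "servo_tool", "kwargs": {"translation": [[0,2,0],[0,6,0],[0,10,0],[0,14,0.2],[0,18,0.3],[0,22,0.4],[0,26,0.5],[0,30,0.5],[0,32,0.5],[0,32,0.5]], "angular": [[0,0,0],[0,0,-0.2],[0,0,-0.4],[0,0,-0.6],[0,0,-0.8],[0,0,-0.8],[0,0,-0.8],[0,0,-0.8],[0,0,-0.8],[0,0,-0.8]]}}

```text
t: 8.48
position: [0.5453, 0.0173, 0.0405]
orientation: [2.265, 2.177, 0.0]
ft_force: [-5.5, 0.9, 18.5]
width: 0.0851
finger_force: 9.1
```

{"fn": "servo_tool", "kwargs": {"translation": [[0,0,1],[0,0,4],[0,0,20],[0,-20,50],[0,-50,80],[0,-90,90],[0,-120,90],[0,-120,90]], "angular": [[0,0,0],[0,0,0],[0,0,0],[0,0,0],[0,0,0],[0,0,0],[0,0,0],[0,0,0]]}}

```text
t: 9.15
position: [0.5453, -0.1078, 0.1305]
orientation: [2.268, 2.171, -0.001]
ft_force: [0.2, -0.3, -0.4]
width: 0.0853
finger_force: 0.0
```

Run:
```python
from h import *
rodnow();o=robot.get_obs();print(o['position'],o['ft_force'],o['t'])
a=cap('scene')['color'][150:320,230:440];b=cap('side')['color'][140:260,270:450]
a=cv2.resize(a,None,fx=3,fy=3,interpolation=2)[:450];b=cv2.resize(b,(630,420),interpolation=2)
cv2.imwrite('pics/p2.png',cv2.resize(np.vstack([a,b]),(430,594),interpolation=3)[:,:,::-1])
```

```text
scene 319 s [-0.0707  0.0799] slope -0.0089 w -0.0104 half [-0.009   0.0119]
side 182 s [-0.0729  0.0789] slope 0.0094 w -0.0117 half [-0.0095  0.0131]
[ 0.54491101 -0.10408559  0.12944035] [ 0.45311513 -0.08412313 -0.71533601] 9.25
```

View pics/p2.png

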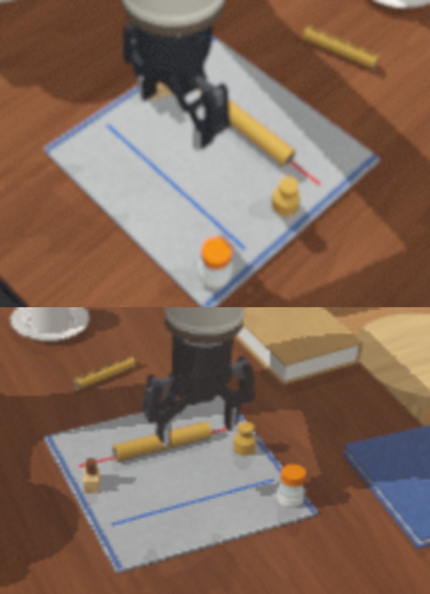

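The rod now lies just short of the red line: rod (165,90) to (290,155), red end at (320,185), and nothing else has moved. I'll refine the remaining distance with a cylinder fit.

```bash
cat >> h.py <<'E'
from scipy.optimize import least_squares
def cyl(n):
    c=cap(n);X=cloud(c);mid,d,L,k=lines(c)
    d=np.array([1,-.0074]);mid=np.array([.5443,.0212]);nn=np.array([.0074,1])
    q=X[...,:2]-mid;s=q@d;w=q@nn;z=X[...,2]
    w0=rod(c,mid,d,.022,.0335)['w0']
    m=(abs(s)<.068)&(abs(w-w0)<.02)&(z>.013)&(z<.0345)
    S,W,Z=s[m],w[m],z[m]
    f=lambda p:np.hypot(W-p[0]*S-p[1],Z-p[2])-.013
    r=least_squares(f,[0,w0,.019],loss='soft_l1',f_scale=.001)
    return m.sum(),r.x.round(4),np.sqrt(np.mean(r.fun**2)).round(4)
E
python3 - <<'E'
from h import *
import pickle,h
print('now',cyl('scene'),cyl('side'))
h.cap=lambda n:pickle.load(open(n+'.pkl','rb'))
print('start',cyl('scene'),cyl('side'))
E
```

```text
now (np.int64(300), array([ 0.0126, -0.0073,  0.0189]), np.float64(0.0012)) (np.int64(228), array([ 0.0035, -0.0063,  0.0182]), np.float64(0.0025))
start (np.int64(483), array([ 0.0259, -0.0567,  0.0191]), np.float64(0.0011)) (np.int64(258), array([ 0.0285, -0.0556,  0.0181]), np.float64(0.0023))
```

{"fn": "servo_tool", "kwargs": {"translation": [[0,40,0],[0,80,-20],[0,112,-50],[0,112,-76],[0,112,-84],[0,112,-88],[0,112,-89],[0,112,-89.8],[0,112,-89.8]], "angular": [[0,0,0],[0,0,0],[0,0,0],[0,0,0],[0,0,0],[0,0,0],[0,0,0],[0,0,0],[0,0,0]]}}

```text
t: 10.2
position: [0.5458, 0.008, 0.041]
orientation: [2.266, 2.174, 0.001]
ft_force: [0.3, -0.1, -0.1]
width: 0.0852
finger_force: 0.0
```

{"fn": "servo_tool", "kwargs": {"translation": [[0,2,0],[0,5,0],[0,8,0],[0,11,0],[0,13,0],[0,14,0],[0,14,0]], "angular": [[0,0,-0.2],[0,0,-0.4],[0,0,-0.6],[0,0,-0.8],[0,0,-0.8],[0,0,-0.8],[0,0,-0.8]]}}

```text
t: 10.78
position: [0.5456, 0.0232, 0.0407]
orientation: [2.28, 2.16, 0.001]
ft_force: [0.0, 0.5, 6.7]
width: 0.0853
finger_force: 3.3
```

{"fn": "servo_tool", "kwargs": {"translation": [[0,0,1],[0,0,4],[0,0,20],[0,0,50],[0,0,90],[0,0,130],[0,0,165],[0,0,200],[0,0,200],[0,0,200]], "angular": [[0,0,0],[0,0,0],[0,0,0],[0,0,0],[0,0,0],[0,0,0],[0,0,0],[0,0,0],[0,0,0],[0,0,0]]}}

```text
t: 11.62
position: [0.5457, 0.0228, 0.242]
orientation: [2.279, 2.158, 0.004]
ft_force: [-1.0, 0.3, -0.8]
width: 0.0854
finger_force: 0.0
```

Run:
```python
from h import *
print('now',cyl('scene'),cyl('side'));rodnow()
o=robot.get_obs();print(o['position'],o['ft_force'],o['t'])
a=cap('scene')['color'][150:320,230:440];b=cap('wrist')['color']
a=cv2.resize(a,(640,518),interpolation=2)[:400]
cv2.imwrite('pics/p3.png',cv2.resize(np.vstack([a,b]),(480,600),interpolation=3)[:,:,::-1])
```

```text
now (np.int64(470), array([ 0.0062, -0.0018,  0.0188]), np.float64(0.0012)) (np.int64(255), array([ 0.0017, -0.0009,  0.018 ]), np.float64(0.0024))
scene 425 s [-0.0714  0.0798] slope 0.0109 w -0.0059 half [-0.0086  0.0124]
side 206 s [-0.0714  0.0792] slope -0.0055 w -0.0059 half [-0.0101  0.0114]
[0.54469879 0.02280868 0.23864475] [0.81668504 1.09805821 0.07889512] 11.8167
```

View pics/p3.png

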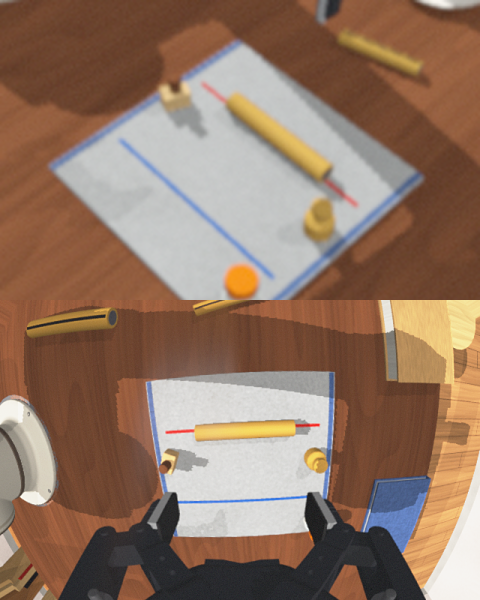

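The rod is along the red line in both halves of the picture; in the wrist view it runs (197,433) to (296,428) and the line (166,432) to (319,425). The fits put it about 1.5 mm off sideways, 4 mm lengthwise and under 0.5° in angle. It rolled 55 mm for 110 mm of fingertip travel, so it did not slip.

```bash
python3 -c "
from rig import robot
print(robot.sign_off())"
```

```text
the job is handed in; nothing more can be done
None
```

I rolled the rod onto the red line in four strokes and handed the job in with the hand clear. It measured about 1.5 mm off the line sideways and under 0.5° in angle; the hand-in returned no verdict.

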